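Nip up the intake union of a vacuum pump with an adjustable wrench

ROBOT

A 6-joint arm with a two-finger parallel gripper is mounted at the origin on the work surface. World frame = base frame: x ahead of the robot, y to its left, z up, the work surface at z = 0. Lengths are in m, angles in rad, forces in N, time in s.
With the tool pointing down it reaches from about 0.35 to 0.975 m from the base axis. Payload 4.9 kg.
Tool frame: the origin (TCP) lies where the fingers leave the gripper's body, on its centre line; the fingertips stand 73 mm ahead of it and the grasp point (between the pads) lies 54 mm ahead of it; z points along the fingers, y is the line along which they close (so a half turn about z gives the same grasp; the last joint's range is limited). The gripper opens to 85 mm and grips with 20 to 120 N. Pads are 22 mm wide; open, the fingers measure 114 mm over their backs; the gripper's body (76 mm by 85 mm) begins 54 mm behind the grasp point. The pads swing forward as they close: fully open they stand 13 mm farther back than shut.
Start: joints at [1.052, 0.053, 1.613, -0, 1.476, -0.119], TCP at [0.243, 0.576, 0.304] pointing down, gripper open.
Joint ranges: [-3.01, 3.01], [-1.01, 2.22], [0.06, 2.58], [-1.02, 4.17], [0.09, 2.62], [-3.14, 3.14]. Speed limits (rad/s): [2.57, 2.57, 3.14, 3.14, 3.14, 3.14].

INTERFACE

Orientations are given as a unit quaternion [w, x, y, z].
In Python, from plant import * gives the robot as it stands.
- The arm moves only by the tool send_rows, never from a script. Its argument "steps" is a list of rows, each an object with "translation": the shift along the tool's x, y, z in cm, a list of three; "delta_rot": the turn, a rotation vector about the tool's x, y, z in rad, a list of three; "jaw": the finger opening in cm, from 0 to 8.54. In form: [{"translation": [dx, dy, dz], "delta_rot": [rx, ry, rz], "jaw": jaw}, ...]. A call has exactly 8 rows; each row is the pose to reach, as a shift and turn from the pose commanded when the call began, along the tool's axes at that moment; what a row does not reach only later rows make up. A row lasts 1/10 s, in which the tool goes at most 50 mm and 8.59 degrees, less where a joint would pass 70% of its speed; a pose out of reach is approached as far as the arm can. A call with a gripper value outside its range is refused whole. The fingers move at their own pace and stop on an object; the grip force is fixed at half the most. Time passes only in rows, so rows that repeat a pose let the fingers close, or fill a call up. It gives the time, the measured TCP pose, the force, the opening and the grip force at its end, in the units of the state.
- state(): the state, without advancing time (a new reading comes with each control period).
- grab_frame(name): name is "side" or "top"; returns a dict with "pixels" (400x640x3 uint8, blue, green, red), "range_z" (400x640 float32, m along the optical axis (not along the pixel's ray), 0 where there is no reading), "fx", "fy", "cx", "cy" (pixels), "rvec" (rotation vector, rad) and "tvec" (3), from world to camera coordinates, as OpenCV has them. Camera axes: x right, y down, z forward; pixel columns grow to the right and rows downward; lengths in m; the calibration is good to about 2 mm. A picture is of the moment at which its call begins.
- job_done(): hands the job in; it is judged then, once.
The state is a dict: "time": time; "joint_pos": joint angles; "joint_vel": joint speeds; "joint_efforts": joint torques, N m; "tool_pos": TCP position; "tool_rot": TCP orientation; "contact_force": force on the tool from outside, world axes, zero at the start; "ft_torque": the same for the moment, N m; "gripper_width": opening from 0.0 (shut) to 1.0 (fully open); "grasp_force": force on a finger pad.
Only numpy, scipy, OpenCV 4.12 (cv2) and the standard library are available. Lean on these libraries where they do the work, as an engineer would, in place of code of your own. Each camera call takes 0.05 s, during which the arm holds its last target. There are 200 camera calls.

TASK

The brass union nut on the vacuum pump's intake is only finger-tight, and the adjustable wrench has been slipped over it with its jaw still too wide. Roll the wrench's worm, without forcing the jaw itself, until the jaw closes snugly on the nut, and only then swing the handle clockwise (seen from above) to tighten the nut by one flat, a sixth of a turn. Leave the wrench on the nut, lying on the pump, let go of everything, and do not disturb the other things on the bench.

Things in the scene. Friction and masses are not known exactly. Their poses are not given: they have to be found in the camera images.
- nut (a point): Middle (half-way up) of the brass hexagonal union nut on the pump's intake: 36 mm across flats, 20 mm high, from 2 to 22 mm above the pump's flat deck, its axis upright. A steel hose tail, 22 mm thick, stands in its middle and rises to 60 mm above the deck.
- union_nut (a joint): How far the nut has been tightened, rad: 0 = finger-tight (as it starts), grows clockwise seen from above; one flat = 1.05. It turns stiffly (about 0.7 N m) and stays where it is left.
- jaw (a joint): Spare width of the wrench's mouth, m: the mouth is 0.036 + this wide, so about 0 is snug; starts at 0.0035 to 0.0055. One turn of the worm moves the jaw 3 mm: it closes when the worm's top is rolled towards the mouth (wrench +x), opens when rolled back, and stays where it is left. Rolling takes about 4 N along the worm's rim; pushing the jaw does not move it. On the snug nut the worm stops and a fingertip slips.
- worm_top (a point): Top of the worm, the knurled dark roller (diameter 18 mm, 20 mm long, turns about the wrench's y) in the wrench's head, 40 mm from the mouth's middle towards the handle; 4.5 mm above the head's flat face, 19.5 mm above the deck. A fingertip pressed on it with 10 to 15 N and drawn along the wrench's x rolls it by friction, in several strokes. Axes as wrench_mouth.
- wrench_grip (a point): Middle of the wrench's red handle grip (95 mm long, 26 mm wide, 15 mm thick; half-way up), 133 mm from the mouth's middle, jutting out past the pump's end over the bench. The grip runs along a line 15 degrees off the wrench's -x, leaning to +y. Axes as wrench_mouth.
- wrench_mouth (a point): Middle of the mouth when snug on the nut, 7.5 mm above the underside of the wrench (200 mm long, 0.4 kg, head 15 mm thick). x points out of the mouth, away from the handle; y from the fixed to the movable jaw; z up. The wrench lies loose on the deck around the nut; its throat is 23 mm behind this point, so it has about 2 mm of play along x.
- pump: Blue rotary-vane vacuum pump, fixed, 160 mm deep (x), 390 mm long (y), motor at its +y end; origin mid-underside, z up. Flat deck 165 mm above the bench, y = -100 to +75, x = -80 to +80 mm. The nut's axis is at x = -20, y = -15 mm. At y = +68 mm a carrying bow rises to 68 mm above the deck.
- filter (a point): Centre of the underside of the pump's white exhaust filter, an upright canister (diameter 92 mm, 108 mm tall, fixed) whose underside is 55 mm above the deck, on a 24 mm thick neck. Its near side hangs over the worm: a tool pointing straight down at the worm strikes it; one leaning back from it (towards the pump's -x) by 30 to 45 degrees passes.
- pump_oil: Bystander: yellow oil bottle, diameter 68 mm, 150 mm tall; origin at its underside.
- amber_bottle: Bystander: amber bottle, diameter 64 mm, 130 mm tall; origin at its underside.
- salt_jar: Bystander: white jar, diameter 72 mm, 95 mm tall; origin at its underside.
- green_bottle: Bystander: green glass bottle, diameter 64 mm, 140 mm tall; origin at its underside.
- beaker: Bystander: glass beaker, diameter 72 mm, 90 mm tall; origin at its underside.
- screwdriver: Bystander: screwdriver with an orange handle, 190 mm long, 26 mm thick, lying on the bench; origin at its underside.
- spare_gasket: Bystander: black rubber ring, diameter 52 mm, 6 mm thick, lying on the bench; origin at its underside.
- gasket_tin: Bystander: flat green tin, 100 by 70 by 30 mm; origin at its underside.
- wrench: The adjustable wrench as a whole; origin 7.5 mm below wrench_mouth, same axes.
- movable_jaw: The wrench's movable jaw, a steel block 42 mm long (x), 13 mm wide (y), 15 mm thick (z) on the mouth's +y side; its origin lies with the wrench's origin when the mouth is 36 mm wide and moves with it along the wrench's y as it opens. Same axes as the wrench. Driven only by the worm.
Not all that is in view belongs to the job. What is shaped like the wrench but pink is not meant.

How it is judged:
On the way, in this order (a step that is already met when the one before it is completed fails the run):
1. the jaw has been closed snugly on the nut (mouth at most 1.8 mm wider than the nut) while the nut is still finger-tight (turned less than 12 degrees) (value of joint jaw below 0.0018 m and value of joint union_nut below 0.21 rad and horizontal distance between wrench_mouth and nut below 0.008 m and angle between wrench_mouth's own z axis and vertical below 0.1 rad and z of wrench_mouth in the frame of pump below 0.18 m), for 0.2 s.
2. the nut has been tightened by one flat (value of joint union_nut between 0.82 and 1.27 rad), for 0.2 s.
At the end, for the whole second after the job is handed in: The nut is tightened by one flat (47 to 73 degrees from finger-tight); the wrench lies still, flat on the pump's deck and around the nut (mouth within 8 mm of the nut's axis) with its jaw still snug (mouth at most 2.5 mm wider than the nut); nothing is held (all of step 2 and value of joint jaw below 0.0025 m and linear speed of wrench below 0.02 m/s and horizontal distance between wrench_mouth and nut below 0.008 m and angle between wrench_mouth's own z axis and vertical below 0.1 rad and z of wrench_mouth in the frame of pump below 0.18 m); the robot touches nothing.
It fails at once if the jaw is forced: the fingers press on the movable jaw itself with more than 40 N (contact force between the fingers and movable_jaw above 40 N).
It fails at once if the nut is turned (more than 15 degrees) while the jaw is loose (more than 3 mm too wide) (value of joint union_nut above 0.26 rad and value of joint jaw above 0.003 m).
It fails at once if the nut is overtightened (by more than 80 degrees) (value of joint union_nut above 1.4 rad).
It fails at once if a bystander is shifted by more than 20 mm (distance of any of pump_oil, amber_bottle, salt_jar, green_bottle, beaker, screwdriver, spare_gasket, gasket_tin from where it was at the start of the episode above 0.02 m).
It also fails if it takes over 64 s, if anything falls off the work surface, if the arm or the gripper's body presses on something with over 40 N, if the wrist force passes 120 N, or if a joint passes its speed limit or range.

## Working session

There is one attempt and no reset: what is moved stays moved. The work goes in short steps, Python scripts to look and compute and a tool call to move; the robot and the scene stay as the last step left them, time stands still between calls to the robot, and variables do not carry over. Pictures are saved under pics/ and viewed, at most 14 in all, crops included, and the job is handed in when it is done.

Besides the shell and the picture viewer there is one more tool, called after "Request:" as a command line: name --argument value ..., lists and objects as JSON in quotes. send_rows: Moves the arm, as the interface text tells. Its arguments: {"type":"object","properties":{"steps":{"type":"array","items":{"type":"object","properties":{"translation":{"type":"array","items":{"type":"number"}},"delta_rot":{"type":"array","items":{"type":"number"}},"jaw":{"type":"number"}}}}},"required":["steps"]}

```bash
mkdir -p pics
cat > h.py <<'E'
from plant import *
import numpy as np, cv2
from scipy.spatial.transform import Rotation as R
def snap(n,f):
    g=grab_frame(n); cv2.imwrite('pics/'+f+'.png',g['pixels']); np.savez('pics/'+f,**g); return g
def ld(f): return dict(np.load('pics/'+f+'.npz'))
def w(g,u,v,z=None,r=2):
    Rm=cv2.Rodrigues(g['rvec'])[0]; t=np.array(g['tvec']).ravel()
    d=np.array([(u-g['cx'])/g['fx'],(v-g['cy'])/g['fy'],1])
    c=-Rm.T@t; dd=Rm.T@d
    if z is None:
        p=g['range_z'][int(v)-r:int(v)+r+1,int(u)-r:int(u)+r+1]; s=np.median(p[p>0])
    else: s=(z-c[2])/dd[2]
    return c+s*dd
def px(g,p):
    q,_=cv2.projectPoints(np.array(p,float).reshape(-1,3),g['rvec'],g['tvec'],np.array([[g['fx'],0,g['cx']],[0,g['fy'],g['cy']],[0,0,1.]]),None); return q.reshape(-1,2)
E
python3 - <<'E'
from h import *
for n in('side','top'):
    g=snap(n,n+'0'); Rm=cv2.Rodrigues(g['rvec'])[0]; print(n,-Rm.T@np.ravel(g['tvec']),g['fx'],Rm[2])
s=state();print({k:np.round(v,3) for k,v in s.items()})
E
```

```text
side [-0.27909059 -1.05020072  1.05618458] 475.3306164239881 [ 0.47984794  0.65524332 -0.58343993]
top [ 0.25720717 -0.07652756  1.60986376] 477.9657872148954 [ 0.12953414  0.00262949 -0.99157148]
{'time': np.float64(0.1), 'joint_pos': array([ 1.052,  0.053,  1.614, -0.   ,  1.476, -0.119]), 'joint_vel': array([-0.001,  0.   , -0.006,  0.001,  0.   ,  0.   ]), 'joint_efforts': array([ 0.0000e+00, -3.9490e+01, -3.7137e+01, -0.0000e+00,  4.0000e-03,
       -0.0000e+00]), 'tool_pos': array([0.243, 0.575, 0.303]), 'tool_rot': array([-0.   ,  0.199,  0.98 , -0.001]), 'contact_force': array([-0.374,  0.162,  0.246]), 'ft_torque': array([-0.064, -0.012,  0.037]), 'grasp_force': np.float64(0.0), 'gripper_width': np.float64(1.001)}
```

View pics/side0.png

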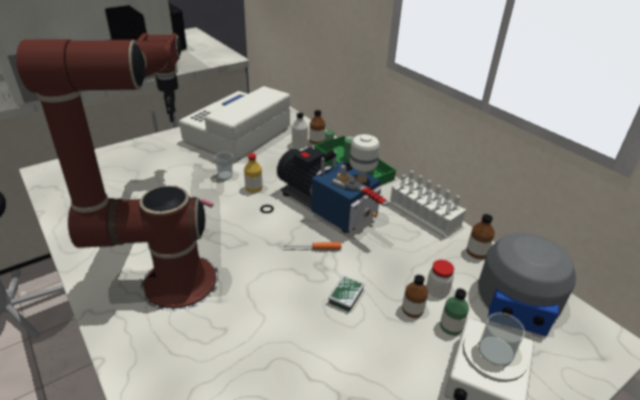

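View pics/top0.png

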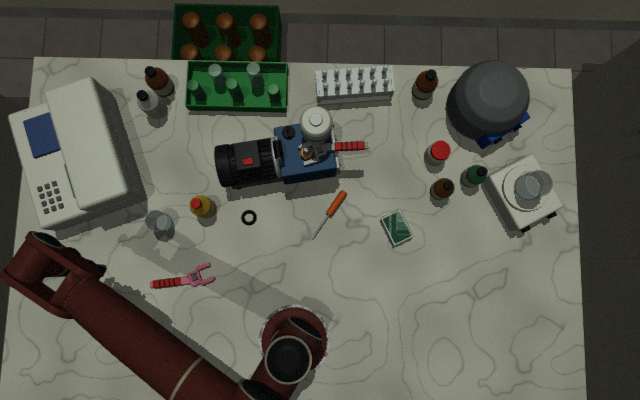

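The side view shows the pump at about (345,195), with the wrench's red grip at (372,195) and the filter at (365,150). In the top view the hose tail and nut are near (311,152), the red grip is near (350,146), and the filter is at (316,122). Candidates for the wrench are the one on the pump (top 350,146) and the pink one on the bench (top 190,278). I choose the one on the pump and will check it in a crop.

Run:
```python
from h import *
a=ld('top0');b=ld('side0')
A=cv2.resize(a['pixels'][105:195,265:385],None,fx=6.5,fy=6.5,interpolation=cv2.INTER_CUBIC)[:,:780]
B=cv2.resize(b['pixels'][130:235,270:400],None,fx=6,fy=5.5,interpolation=cv2.INTER_CUBIC)
A=np.clip(A.astype(float)*1.8,0,255).astype('uint8')
cv2.imwrite('pics/cA.png',A);cv2.imwrite('pics/cB.png',B)
for u,v in [(316,120),(311,152),(290,170),(350,146),(300,172),(330,165),(367,146),(340,147)]: print(u,v,w(a,u,v).round(4))
```

```text
316 120 [ 0.646  -0.0562  0.3292]
311 152 [ 0.5884 -0.0412  0.1873]
290 170 [0.5356 0.0224 0.1649]
350 146 [ 0.6116 -0.1599  0.1803]
300 172 [ 0.5303 -0.0084  0.1639]
330 165 [ 0.5539 -0.1002  0.1661]
367 146 [ 0.6143 -0.2125  0.1742]
340 147 [ 0.6073 -0.1293  0.1822]
```

View pics/cA.png

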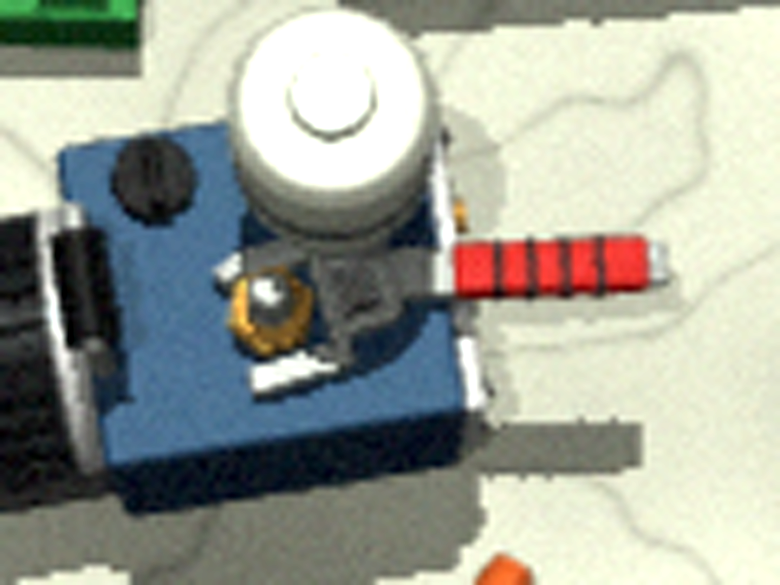

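View pics/cB.png

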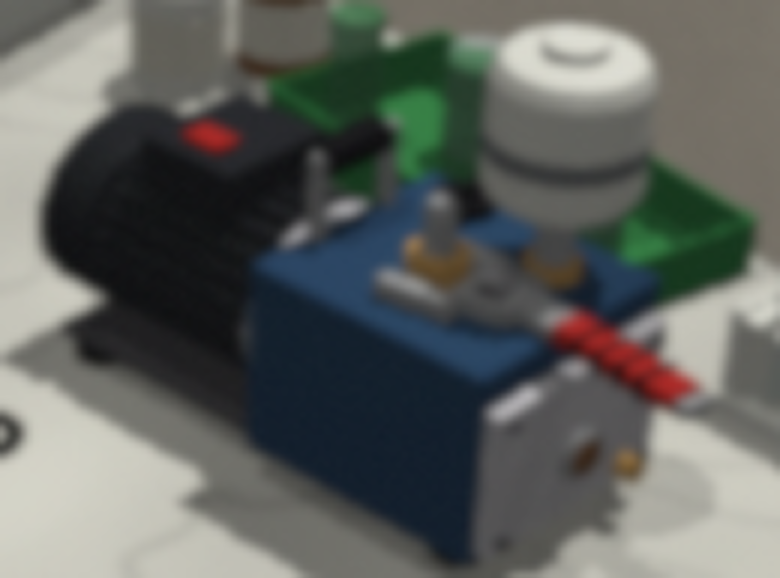

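The crop confirms my choice: grey head around the brass nut, with a red grip (crop 455–650, 266). In the crop, the tail top is at (268,290), the worm patch is at about (350,290), and the movable jaw is the lower one at (290,375).

Run:
```python
from h import *
a=ld('top0');b=ld('side0')
f=lambda x,y:(265+x/6.5,105+y/6.5)
fb=lambda x,y:(270+x/6,130+y/5.5)
P=lambda n,g,uv,z:print(n,np.round(w(g,*uv,z),4))
P('tail top',a,f(268,286),.225);P('tail top side',b,fb(441,195),.225)
P('nut top',a,f(270,310),.187)
P('front L',a,f(105,457),.165);P('front R',a,f(460,408),.165)
P('back L',a,f(60,155),.165)
P('grip in',a,f(455,270),.18);P('grip out',a,f(648,263),.18);P('grip in side',b,fb(565,330),.18);P('grip out side',b,fb(688,390),.18)
P('worm',a,f(350,292),.1845);P('worm side',b,fb(492,287),.1845)
P('mov jaw L up',a,f(250,372),.18);P('mov jaw L lo',a,f(257,397),.18);P('R lo',a,f(340,375),.18);P('fix tip',a,f(215,272),.18)
P('filter top',a,f(333,95),.328)
# dump height map of filter underside/wrench from side depth: fit
Rm=cv2.Rodrigues(a['rvec'])[0]
vv,uu=np.mgrid[105:195,265:385]
pts=np.array([w(a,u,v,r=0) if a['range_z'][v,u]>0 else [0,0,0] for u,v in zip(uu.ravel(),vv.ravel())])
np.save('pts.npy',pts)
m=(abs(pts[:,2]-.165)<.003); q=pts[m][:,:2].astype(np.float32); print(m.sum(),cv2.minAreaRect(q))
m=(pts[:,2]>.25); print(cv2.minEnclosingCircle(pts[m][:,:2].astype(np.float32)),pts[m].mean(0))
px_=a['pixels'][105:195,265:385].reshape(-1,3).astype(int); m=(px_[:,2]>100)&(px_[:,1]<60)&(pts[:,0]>.58); q=pts[m]; print(m.sum(),cv2.minAreaRect(q[:,:2].astype(np.float32)),q.mean(0))
```

```text
tail top [ 0.5884 -0.0278  0.225 ]
tail top side [ 0.5866 -0.0292  0.225 ]
nut top [ 0.586  -0.0277  0.187 ]
front L [0.5184 0.049  0.165 ]
front R [ 0.5458 -0.1181  0.165 ]
back L [0.6645 0.0755 0.165 ]
grip in [ 0.6089 -0.1141  0.18  ]
grip out [ 0.6144 -0.2049  0.18  ]
grip in side [ 0.5971 -0.1283  0.18  ]
grip out side [ 0.6124 -0.2096  0.18  ]
worm [ 0.5961 -0.0649  0.1845]
worm side [ 0.5881 -0.0765  0.1845]
mov jaw L up [ 0.5577 -0.0189  0.18  ]
mov jaw L lo [ 0.5459 -0.0225  0.18  ]
R lo [ 0.5573 -0.0611  0.18  ]
fix tip [ 0.6053 -0.0011  0.18  ]
filter top [ 0.6475 -0.0568  0.328 ]
968 ((0.60422682762146, -0.003053911030292511), (0.1598580926656723, 0.2109808772802353), 11.123818397521973)
((0.6490576863288879, -0.05556506663560867), 0.046620145440101624) [ 0.64084227 -0.05575399  0.31228311]
150 ((0.615077018737793, -0.1583540439605713), (0.024050774052739143, 0.08963189274072647), 3.9667375087738037) [ 0.61402281 -0.15845632  0.18021067]
```

```bash
cat >> h.py <<'E'
D=np.array([.95,.31,0]); D/=np.linalg.norm(D)      # lean direction (-wrench y)
S=np.array([-D[1],D[0],0])                          # wrench +x (stroke)
K=np.array([0,0,1.])
def leanR(th):
    z=np.sin(th)*D-np.cos(th)*K; u=np.cos(th)*D+np.sin(th)*K
    best=None; c=R.from_quat(state()['tool_rot'],scalar_first=True)
    for s in(1,-1):
        y=s*S; r=R.from_matrix(np.c_[np.cross(y,z),y,z]); m=(c.inv()*r).magnitude()
        if best is None or m<best[0]: best=(m,r)
    return best[1],z,u
def cmd(p,r=None):
    s=state(); c=R.from_quat(s['tool_rot'],scalar_first=True)
    print('trans cm',(c.inv().apply(p-s['tool_pos'])*100).round(2),'rot',(c.inv()*(r or c)).as_rotvec().round(3))
def loc(v):  # world vec (m) -> tool cm
    return R.from_quat(state()['tool_rot'],scalar_first=True).inv().apply(v)*100
E
python3 - <<'E'
from h import *
r,z,u=leanR(np.pi/4)
worm=np.array([.599,-.066,.1845]); p=worm+.011*u-.073*z
print(p,r.as_matrix().round(2)); cmd(p-.08*z,r)
E
```

```text
[ 0.55732223 -0.07960012  0.24389697] [[-0.67 -0.31  0.67]
 [-0.22  0.95  0.22]
 [-0.71  0.   -0.71]]
trans cm [-50.17 -51.8    0.32] rot [-0.282 -0.752 -0.677]
```

Request:
send_rows --steps '[{"translation":[-50.2,-51.8,0.3],"delta_rot":[-0.282,-0.752,-0.677],"jaw":0},{"translation":[-50.2,-51.8,0.3],"delta_rot":[-0.282,-0.752,-0.677],"jaw":0},{"translation":[-50.2,-51.8,0.3],"delta_rot":[-0.282,-0.752,-0.677],"jaw":0},{"translation":[-50.2,-51.8,0.3],"delta_rot":[-0.282,-0.752,-0.677],"jaw":0},{"translation":[-50.2,-51.8,0.3],"delta_rot":[-0.282,-0.752,-0.677],"jaw":0},{"translation":[-50.2,-51.8,0.3],"delta_rot":[-0.282,-0.752,-0.677],"jaw":0},{"translation":[-50.2,-51.8,0.3],"delta_rot":[-0.282,-0.752,-0.677],"jaw":0},{"translation":[-50.2,-51.8,0.3],"delta_rot":[-0.282,-0.752,-0.677],"jaw":0}]'

```text
time: 0.9
tool_pos: [0.3789, 0.224, 0.3006]
tool_rot: [0.375, -0.144, 0.914, 0.061]
contact_force: [-0.2, 0.3, -0.7]
gripper_width: -0.001
grasp_force: 0.0
```

Run:
```python
from h import *
r,z,u=leanR(np.pi/4)
worm=np.array([.599,-.066,.1845]); p=worm+.011*u-.073*z
print(state()['tool_pos']);cmd(p-.06*z,r)
```

```text
[0.37891787 0.22396192 0.30057606]
trans cm [ -1.44 -34.4    3.27] rot [ 0.002 -0.005 -0.003]
```

Request:
send_rows --steps '[{"translation":[-1.4,-34.4,3.3],"delta_rot":[0.002,-0.005,-0.003],"jaw":0},{"translation":[-1.4,-34.4,3.3],"delta_rot":[0.002,-0.005,-0.003],"jaw":0},{"translation":[-1.4,-34.4,3.3],"delta_rot":[0.002,-0.005,-0.003],"jaw":0},{"translation":[-1.4,-34.4,3.3],"delta_rot":[0.002,-0.005,-0.003],"jaw":0},{"translation":[-1.4,-34.4,3.3],"delta_rot":[0.002,-0.005,-0.003],"jaw":0},{"translation":[-1.4,-34.4,3.3],"delta_rot":[0.002,-0.005,-0.003],"jaw":0},{"translation":[-1.4,-34.4,3.3],"delta_rot":[0.002,-0.005,-0.003],"jaw":0},{"translation":[-1.4,-34.4,3.3],"delta_rot":[0.002,-0.005,-0.003],"jaw":0}]'

```text
time: 1.7
tool_pos: [0.5176, -0.0972, 0.2847]
tool_rot: [0.376, -0.14, 0.914, 0.059]
contact_force: [0.2, 1.3, -0.0]
gripper_width: -0.001
grasp_force: 0.0
```

Run:
```python
from h import *
r,z,u=leanR(np.pi/4)
worm=np.array([.599,-.066,.1845]); p=worm+.011*u-.073*z
print(state()['tool_pos']);cmd(p,r)
g=snap('side','side1');A=cv2.resize(g['pixels'][150:230,280:400],None,fx=6.5,fy=6.5,interpolation=cv2.INTER_CUBIC)
g=snap('top','top1');B=cv2.resize(g['pixels'][105:195,265:385],None,fx=6.5,fy=6.5,interpolation=cv2.INTER_CUBIC)
cv2.imwrite('pics/c1.png',cv2.resize(np.vstack([A,cv2.convertScaleAbs(B,alpha=1.8)]),(425,600)))
```

```text
[ 0.51756566 -0.09720232  0.28469593]
trans cm [-0.2   0.47  5.94] rot [-0.005 -0.005 -0.01 ]
```

View pics/c1.png

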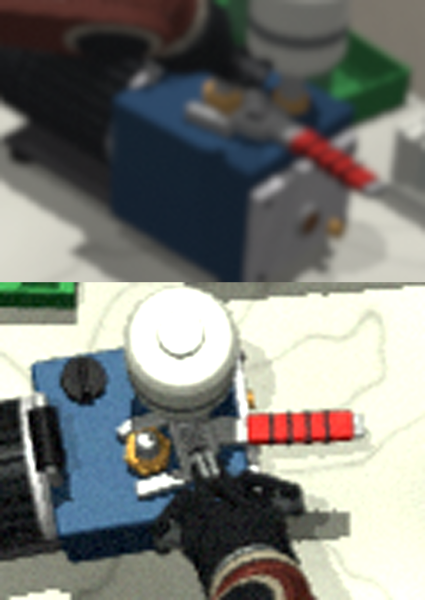

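Request:
send_rows --steps '[{"translation":[-0.2,-0.4,3.0],"delta_rot":[-0.005,-0.005,-0.01],"jaw":0},{"translation":[-0.2,-0.4,5.0],"delta_rot":[-0.005,-0.005,-0.01],"jaw":0},{"translation":[-0.2,-0.4,5.3],"delta_rot":[-0.005,-0.005,-0.01],"jaw":0},{"translation":[-0.2,-0.4,5.5],"delta_rot":[-0.005,-0.005,-0.01],"jaw":0},{"translation":[-0.2,-0.4,5.7],"delta_rot":[-0.005,-0.005,-0.01],"jaw":0},{"translation":[-0.2,-0.4,5.8],"delta_rot":[-0.005,-0.005,-0.01],"jaw":0},{"translation":[-0.2,-0.4,5.9],"delta_rot":[-0.005,-0.005,-0.01],"jaw":0},{"translation":[-0.2,-0.4,5.9],"delta_rot":[-0.005,-0.005,-0.01],"jaw":0}]'

```text
time: 2.6
tool_pos: [0.5588, -0.0827, 0.2469]
tool_rot: [0.38, -0.149, 0.911, 0.06]
contact_force: [0.2, -0.4, 1.0]
gripper_width: -0.0
grasp_force: 0.0
```

Request:
send_rows --steps '[{"translation":[0.04,0,0.04],"delta_rot":[0,0,0],"jaw":0},{"translation":[0.07,0,0.07],"delta_rot":[0,0,0],"jaw":0},{"translation":[0.11,0,0.11],"delta_rot":[0,0,0],"jaw":0},{"translation":[0.14,0,0.14],"delta_rot":[0,0,0],"jaw":0},{"translation":[0.18,0,0.18],"delta_rot":[0,0,0],"jaw":0},{"translation":[0.21,0,0.21],"delta_rot":[0,0,0],"jaw":0},{"translation":[0.21,0,0.21],"delta_rot":[0,0,0],"jaw":0},{"translation":[0.21,0,0.21],"delta_rot":[0,0,0],"jaw":0}]'

```text
time: 3.4
tool_pos: [0.5589, -0.0826, 0.2434]
tool_rot: [0.379, -0.149, 0.911, 0.061]
contact_force: [0.9, -0.3, 0.6]
gripper_width: -0.004
grasp_force: 0.0
```

Run:
```python
from h import *
g=snap('side','side2');A=cv2.resize(g['pixels'][160:220,300:400],None,fx=7.5,fy=7.5,interpolation=cv2.INTER_CUBIC)
cv2.imwrite('pics/c2.png',A)
g=snap('top','top2');B=cv2.resize(g['pixels'][110:190,275:375],None,fx=7.5,fy=7.5,interpolation=cv2.INTER_CUBIC)
cv2.imwrite('pics/c2t.png',cv2.convertScaleAbs(B,alpha=1.8))
t=state()['tool_pos'];r,z,u=leanR(np.pi/4);e=t+.073*z-.011*u;print(e,px(ld('side2'),[e,[.599,-.066,.1845]]),px(g,[e,[.599,-.066,.1845]]))
```

```text
[ 0.60054498 -0.06903747  0.18408699] [[353.49927612 180.082814  ]
 [352.567158   179.69443194]] [[320.23569608 148.56004853]
 [319.22829954 149.0007396 ]]
```

View pics/c2t.png

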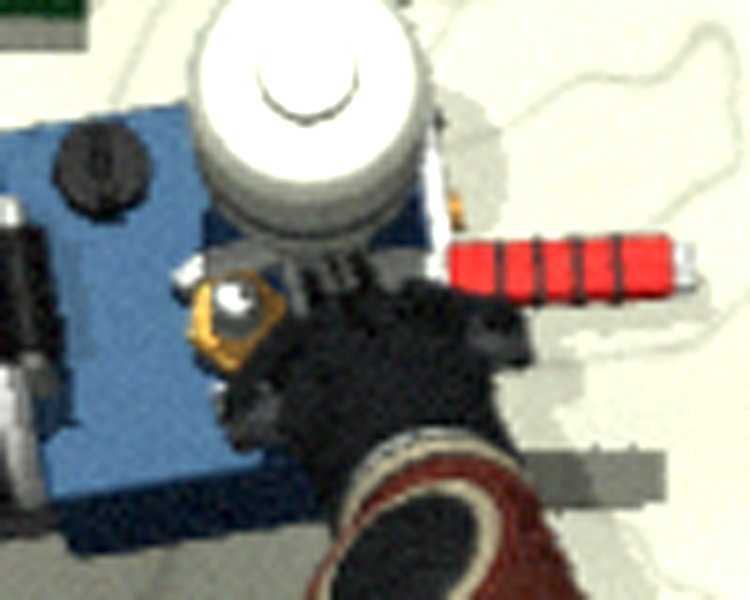

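The fingertips are over the worm at (340,270), clear of the filter, with the nut to their left at (240,310). There is no contact yet, so I continue down.

Request:
send_rows --steps '[{"translation":[0.04,0,0.04],"delta_rot":[0,0,0],"jaw":0},{"translation":[0.07,0,0.07],"delta_rot":[0,0,0],"jaw":0},{"translation":[0.09,0,0.09],"delta_rot":[0,0,0],"jaw":0},{"translation":[0.11,0,0.11],"delta_rot":[0,0,0],"jaw":0},{"translation":[0.13,0,0.13],"delta_rot":[0,0,0],"jaw":0},{"translation":[0.14,0,0.14],"delta_rot":[0,0,0],"jaw":0},{"translation":[0.14,0,0.14],"delta_rot":[0,0,0],"jaw":0},{"translation":[0.14,0,0.14],"delta_rot":[0,0,0],"jaw":0}]'

```text
time: 4.3
tool_pos: [0.5589, -0.0827, 0.2415]
tool_rot: [0.379, -0.149, 0.911, 0.061]
contact_force: [0.2, -0.1, 0.3]
gripper_width: 0.004
grasp_force: 0.0
```

Request:
send_rows --steps '[{"translation":[0.04,0,0.04],"delta_rot":[0,0,0],"jaw":0},{"translation":[0.07,0,0.07],"delta_rot":[0,0,0],"jaw":0},{"translation":[0.09,0,0.09],"delta_rot":[0,0,0],"jaw":0},{"translation":[0.11,0,0.11],"delta_rot":[0,0,0],"jaw":0},{"translation":[0.13,0,0.13],"delta_rot":[0,0,0],"jaw":0},{"translation":[0.14,0,0.14],"delta_rot":[0,0,0],"jaw":0},{"translation":[0.14,0,0.14],"delta_rot":[0,0,0],"jaw":0},{"translation":[0.14,0,0.14],"delta_rot":[0,0,0],"jaw":0}]'

```text
time: 5.1
tool_pos: [0.5592, -0.0827, 0.2409]
tool_rot: [0.38, -0.149, 0.911, 0.061]
contact_force: [-7.0, 0.5, 7.5]
gripper_width: -0.003
grasp_force: 3.6
```

Request:
send_rows --steps '[{"translation":[-0.3,0,-0.3],"delta_rot":[0,0,0],"jaw":0},{"translation":[-0.65,0,0.05],"delta_rot":[0,0,0],"jaw":0},{"translation":[-0.65,0,0.05],"delta_rot":[0,0,0],"jaw":0},{"translation":[-0.6,0,0.1],"delta_rot":[0,0,0],"jaw":0},{"translation":[-0.55,0,0.15],"delta_rot":[0,0,0],"jaw":0},{"translation":[-0.49,0,0.21],"delta_rot":[0,0,0],"jaw":0},{"translation":[-0.49,0,0.21],"delta_rot":[0,0,0],"jaw":0},{"translation":[-0.49,0,0.21],"delta_rot":[0,0,0],"jaw":0}]'

```text
time: 5.9
tool_pos: [0.5635, -0.0811, 0.2414]
tool_rot: [0.379, -0.149, 0.911, 0.061]
contact_force: [0.2, 0.3, 0.4]
gripper_width: 0.001
grasp_force: 0.2
```

Request:
send_rows --steps '[{"translation":[0.04,0,0.04],"delta_rot":[0,0,0],"jaw":0},{"translation":[0.07,0,0.07],"delta_rot":[0,0,0],"jaw":0},{"translation":[0.09,0,0.09],"delta_rot":[0,0,0],"jaw":0},{"translation":[0.11,0,0.11],"delta_rot":[0,0,0],"jaw":0},{"translation":[0.13,0,0.13],"delta_rot":[0,0,0],"jaw":0},{"translation":[0.14,0,0.14],"delta_rot":[0,0,0],"jaw":0},{"translation":[0.14,0,0.14],"delta_rot":[0,0,0],"jaw":0},{"translation":[0.14,0,0.14],"delta_rot":[0,0,0],"jaw":0}]'

```text
time: 6.7
tool_pos: [0.5639, -0.0812, 0.2409]
tool_rot: [0.38, -0.149, 0.911, 0.061]
contact_force: [-6.5, 0.4, 7.3]
gripper_width: 0.003
grasp_force: 3.5
```

Request:
send_rows --steps '[{"translation":[0.04,0,0.04],"delta_rot":[0,0,0],"jaw":0},{"translation":[0.04,0,0.04],"delta_rot":[0,0,0],"jaw":0},{"translation":[0.04,0.2,0.04],"delta_rot":[0,0,0],"jaw":0},{"translation":[0.04,0.35,0.04],"delta_rot":[0,0,0],"jaw":0},{"translation":[0.04,0.5,0.04],"delta_rot":[0,0,0],"jaw":0},{"translation":[0.04,0.65,0.04],"delta_rot":[0,0,0],"jaw":0},{"translation":[0.04,0.8,0.04],"delta_rot":[0,0,0],"jaw":0},{"translation":[0.04,0.8,0.04],"delta_rot":[0,0,0],"jaw":0}]'

```text
time: 7.5
tool_pos: [0.562, -0.0751, 0.241]
tool_rot: [0.381, -0.148, 0.911, 0.058]
contact_force: [-2.7, -5.5, 5.2]
gripper_width: 0.004
grasp_force: 2.5
```

Run:
```python
from h import *
s=state();print(s['contact_force']@S,s['contact_force']@D)
for n in('side','top'):
    g=snap(n,n+'3'); c=g['pixels'][160:210,300:380] if n=='side' else g['pixels'][125:175,280:360]
    o=ld(n+'0')['pixels']; o=o[160:210,300:380] if n=='side' else o[125:175,280:360]
    cv2.imwrite('pics/c3%s.png'%n,cv2.convertScaleAbs(np.hstack([cv2.resize(i,None,fx=5,fy=10,interpolation=cv2.INTER_CUBIC) for i in(o,c)]),alpha=1.5))
```

```text
-4.379652157184663 -4.2673915046275095
```

View pics/c3side.png

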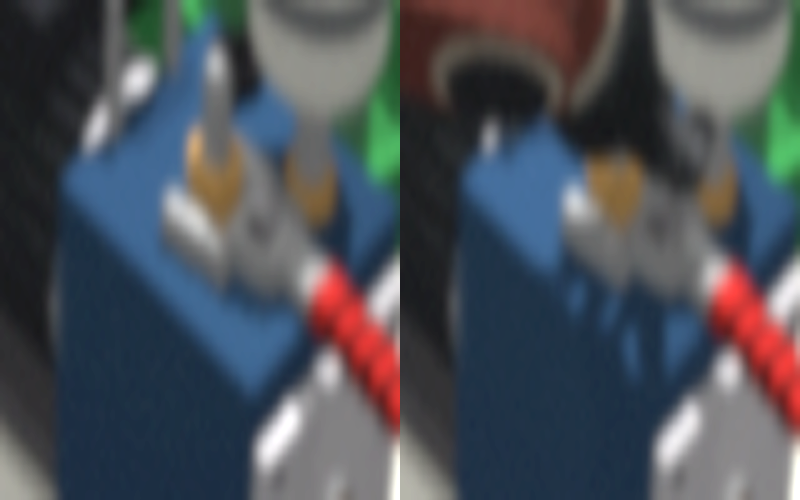

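The right half (now) shows the fingertips near (690,150), somewhat beyond the dark worm spot at (662,215). I'll check the tip against the depth data.

Run:
```python
from h import *
np.set_printoptions(linewidth=200,suppress=True)
s=state();r=R.from_quat(s['tool_rot'],scalar_first=True)
for n,U,V in(('side',(346,366),(166,186)),('top',(310,332),(138,156))):
    a=ld(n+'0');b=ld(n+'3');print(n)
    for v in range(*V):
        row=[]
        for u in range(*U):
            if abs(a['range_z'][v,u]-b['range_z'][v,u])>.006 and b['range_z'][v,u]>0:
                q=(r.inv().apply(w(b,u,v,r=0)-s['tool_pos'])*1000).round().astype(int)
                if q[2]>50: row.append((u,*q,int(1000*w(b,u,v,r=0)[2])))
        if row:print(v,row)
# head height map, worm
a=ld('top0')
for v in range(142,160): print(v,[ (int(1000*w(a,u,v,r=0)[2])) for u in range(306,336)])
print('worm px',px(a,[.597,-.067,.1845]))
```

```text
side
173 [(364, np.int64(-25), np.int64(-20), np.int64(88), 196)]
174 [(365, np.int64(-25), np.int64(-18), np.int64(103), 186)]
175 [(364, np.int64(-20), np.int64(-20), np.int64(96), 187), (365, np.int64(-22), np.int64(-19), np.int64(105), 183)]
176 [(361, np.int64(-12), np.int64(-13), np.int64(91), 185)]
177 [(346, np.int64(13), np.int64(24), np.int64(67), 184), (347, np.int64(12), np.int64(19), np.int64(64), 186)]
178 [(347, np.int64(16), np.int64(14), np.int64(57), 189), (349, np.int64(14), np.int64(7), np.int64(56), 191), (361, np.int64(-7), np.int64(-12), np.int64(102), 174), (364, np.int64(-11), np.int64(-22), np.int64(101), 177)]
179 [(346, np.int64(20), np.int64(18), np.int64(62), 182), (349, np.int64(15), np.int64(15), np.int64(76), 177), (350, np.int64(14), np.int64(9), np.int64(70), 181), (351, np.int64(15), np.int64(-1), np.int64(57), 190), (352, np.int64(13), np.int64(-5), np.int64(56), 192), (353, np.int64(12), np.int64(-5), np.int64(61), 189), (360, np.int64(-2), np.int64(-11), np.int64(99), 172)]
180 [(351, np.int64(17), np.int64(2), np.int64(66), 183), (353, np.int64
[... 3737 characters left out ...]
182, 176, 178, 177, 174, 173, 177, 181, 180, 177, 172, 176, 178]
144 [179, 183, 178, 178, 180, 183, 181, 180, 180, 179, 179, 180, 178, 182, 180, 182, 176, 180, 176, 179, 178, 182, 178, 178, 178, 180, 180, 179, 177, 180]
145 [179, 174, 179, 175, 178, 177, 168, 178, 181, 179, 180, 182, 178, 185, 175, 169, 177, 184, 178, 174, 182, 175, 175, 179, 175, 176, 183, 174, 180, 177]
146 [189, 187, 185, 174, 163, 168, 168, 180, 179, 173, 175, 189, 186, 183, 180, 181, 178, 180, 185, 178, 176, 173, 180, 177, 178, 178, 181, 183, 179, 179]
147 [223, 223, 222, 189, 164, 167, 166, 178, 181, 182, 183, 189, 184, 184, 184, 183, 181, 179, 182, 180, 178, 176, 179, 174, 176, 178, 178, 175, 178, 179]
  return _methods._mean(a, axis=axis, dtype=dtype,
  ret = ret.dtype.type(ret / rcount)
Traceback (most recent call last):
ValueError: cannot convert float NaN to integer
```

View pics/c3top.png

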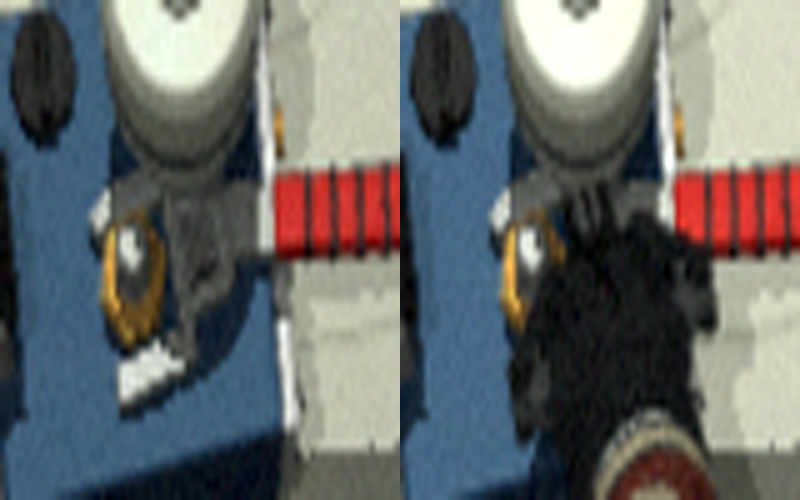

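Run:
```python
from h import *
a=ld('top0')
z=a['range_z'].astype(float)
d=a['pixels'].astype(int).sum(2)
for v in range(142,160):
    print(v,[ (int(1000*w(a,u,v,r=0)[2]) if z[v,u]>0 else 0) for u in range(312,330)],d[v,312:330].tolist())
b=ld('top1'); 
for v in range(142,152):
    print(v,[ (int(1000*w(b,u,v,r=0)[2]) if b['range_z'][v,u]>0 else 0) for u in range(312,330)])
print('worm px',px(a,[[.597,-.067,.1845]]))
```

```text
142 [238, 243, 243, 247, 251, 243, 242, 238, 241, 239, 179, 177, 164, 170, 168, 166, 163, 166] [149, 151, 134, 132, 131, 132, 127, 133, 141, 126, 118, 97, 75, 33, 25, 57, 26, 74]
143 [179, 182, 179, 234, 237, 238, 182, 182, 180, 184, 182, 182, 176, 178, 177, 174, 173, 177] [122, 116, 135, 136, 137, 129, 125, 117, 117, 101, 98, 98, 88, 82, 113, 138, 141, 144]
144 [181, 180, 180, 179, 179, 180, 178, 182, 180, 182, 176, 180, 176, 179, 178, 182, 178, 178] [117, 147, 110, 110, 103, 109, 121, 118, 109, 100, 105, 111, 118, 142, 136, 150, 147, 159]
145 [168, 178, 181, 179, 180, 182, 178, 185, 175, 169, 177, 184, 178, 174, 182, 175, 175, 179] [94, 168, 134, 154, 175, 173, 144, 142, 120, 142, 145, 142, 125, 139, 147, 148, 157, 143]
146 [168, 180, 179, 173, 175, 189, 186, 183, 180, 181, 178, 180, 185, 178, 176, 173, 180, 177] [103, 166, 150, 137, 134, 117, 142, 126, 119, 122, 145, 156, 147, 138, 153, 152, 167, 153]
147 [166, 178, 181, 182, 183, 189, 184, 184, 184, 183, 181, 179, 182, 180, 178, 176, 179, 174] [93, 163, 152, 144, 105, 103, 122, 114, 123, 134, 123, 172, 146, 142, 147, 164, 162, 16
[... 2422 characters left out ...]
72]
145 [170, 174, 178, 181, 183, 180, 184, 174, 175, 176, 177, 181, 178, 177, 180, 180, 178, 183]
146 [167, 183, 184, 186, 175, 181, 182, 187, 178, 180, 179, 178, 180, 175, 170, 179, 176, 177]
147 [168, 181, 183, 182, 175, 182, 186, 189, 192, 182, 172, 180, 177, 180, 181, 174, 179, 181]
148 [166, 174, 181, 184, 179, 182, 183, 187, 185, 181, 181, 178, 181, 181, 179, 175, 185, 179]
149 [187, 162, 174, 0, 188, 182, 183, 183, 187, 183, 178, 172, 185, 180, 177, 182, 174, 181]
150 [0, 168, 180, 179, 182, 175, 181, 185, 181, 180, 175, 180, 180, 177, 174, 173, 179, 173]
151 [195, 167, 179, 0, 177, 178, 184, 183, 187, 180, 182, 175, 179, 176, 175, 163, 167, 160]
worm px [[319.54082132 149.6494007 ]]
```

Request:
send_rows --steps '[{"translation":[-0.35,0,-0.35],"delta_rot":[0,0,0],"jaw":0},{"translation":[0.22,-1.4,-0.92],"delta_rot":[0,0,0],"jaw":0},{"translation":[0.22,-1.4,-0.92],"delta_rot":[0,0,0],"jaw":0},{"translation":[0.66,-1.4,-0.48],"delta_rot":[0,0,0],"jaw":0},{"translation":[0.66,-1.3,-0.48],"delta_rot":[0,0,0],"jaw":0},{"translation":[0.66,-0.9,-0.48],"delta_rot":[0,0,0],"jaw":0},{"translation":[0.66,-0.5,-0.48],"delta_rot":[0,0,0],"jaw":0},{"translation":[0.66,-0.1,-0.48],"delta_rot":[0,0,0],"jaw":0}]'

```text
time: 8.4
tool_pos: [0.5553, -0.0784, 0.2407]
tool_rot: [0.382, -0.148, 0.91, 0.058]
contact_force: [-2.7, -5.5, 7.4]
gripper_width: 0.005
grasp_force: 3.8
```

Request:
send_rows --steps '[{"translation":[-0.4,0,-0.4],"delta_rot":[0,0,0],"jaw":0},{"translation":[-0.4,-1.4,-0.4],"delta_rot":[0,0,0],"jaw":0},{"translation":[0.05,-1.4,0.05],"delta_rot":[0,0,0],"jaw":0},{"translation":[0.05,-1.3,0.05],"delta_rot":[0,0,0],"jaw":0},{"translation":[0.05,-0.9,0.05],"delta_rot":[0,0,0],"jaw":0},{"translation":[0.05,-0.5,0.05],"delta_rot":[0,0,0],"jaw":0},{"translation":[0.05,-0.1,0.05],"delta_rot":[0,0,0],"jaw":0},{"translation":[0.05,0.2,0.05],"delta_rot":[0,0,0],"jaw":0}]'

```text
time: 9.2
tool_pos: [0.5552, -0.0776, 0.2406]
tool_rot: [0.383, -0.148, 0.91, 0.057]
contact_force: [-1.9, -5.6, 9.2]
gripper_width: -0.001
grasp_force: 4.8
```

Request:
send_rows --steps '[{"translation":[-0.4,0,-0.4],"delta_rot":[0,0,0],"jaw":0},{"translation":[-0.4,-1.6,-0.4],"delta_rot":[0,0,0],"jaw":0},{"translation":[0,-1.6,0],"delta_rot":[0,0,0],"jaw":0},{"translation":[0,-1.5,0],"delta_rot":[0,0,0],"jaw":0},{"translation":[0,-1.1,0],"delta_rot":[0,0,0],"jaw":0},{"translation":[0,-0.7,0],"delta_rot":[0,0,0],"jaw":0},{"translation":[0,-0.3,0],"delta_rot":[0,0,0],"jaw":0},{"translation":[0,0,0],"delta_rot":[0,0,0],"jaw":0}]'

```text
time: 10.0
tool_pos: [0.5549, -0.077, 0.2405]
tool_rot: [0.383, -0.148, 0.91, 0.058]
contact_force: [-2.8, -6.0, 11.9]
gripper_width: 0.003
grasp_force: 5.7
```

Request:
send_rows --steps '[{"translation":[-0.4,0,-0.4],"delta_rot":[0,0,0],"jaw":0},{"translation":[-0.4,-1.6,-0.4],"delta_rot":[0,0,0],"jaw":0},{"translation":[0,-1.6,0],"delta_rot":[0,0,0],"jaw":0},{"translation":[0,-1.5,0],"delta_rot":[0,0,0],"jaw":0},{"translation":[0,-1.1,0],"delta_rot":[0,0,0],"jaw":0},{"translation":[0,-0.7,0],"delta_rot":[0,0,0],"jaw":0},{"translation":[0,-0.3,0],"delta_rot":[0,0,0],"jaw":0},{"translation":[0,0,0],"delta_rot":[0,0,0],"jaw":0}]'

```text
time: 10.8
tool_pos: [0.5548, -0.0767, 0.2405]
tool_rot: [0.383, -0.148, 0.91, 0.058]
contact_force: [-3.7, -6.4, 11.6]
gripper_width: 0.004
grasp_force: 6.0
```

Run:
```python
from h import *
s=state();print(s['contact_force']@S,s['tool_pos'],(s['tool_pos']-[.598,-.066,0])@S)
g=snap('side','side4');o=ld('side0')
c=lambda i:cv2.resize(i[165:205,320:375],None,fx=7.2,fy=12,interpolation=cv2.INTER_CUBIC)
cv2.imwrite('pics/c4.png',cv2.convertScaleAbs(np.hstack([c(o['pixels']),c(g['pixels'])]),alpha=1.5))
```

```text
-4.926737822675637 [ 0.55478491 -0.07670407  0.2404963 ] 0.003230075219265761
```

View pics/c4.png

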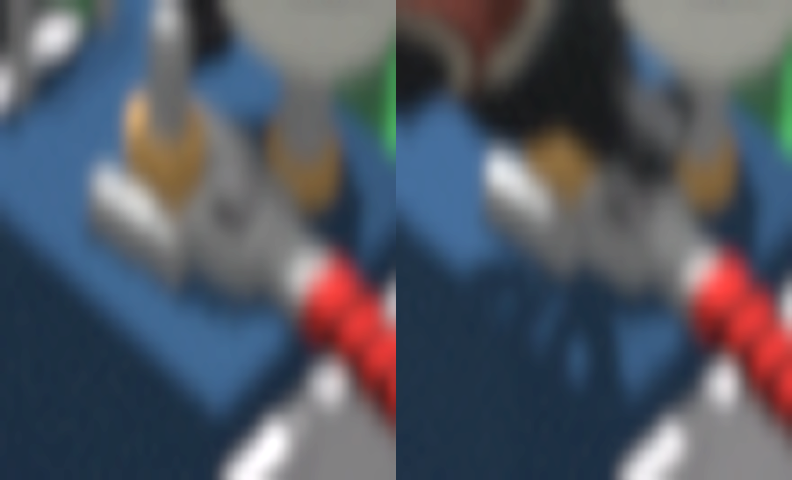

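The movable jaw's end moved from (92,180) to (90,165) relative to the crop, about 1.2 px or 2.5 mm inward, so the rolling works. I continue until the worm stalls.

Request:
send_rows --steps '[{"translation":[-0.4,0,-0.4],"delta_rot":[0,0,0],"jaw":0},{"translation":[-0.4,-1.6,-0.4],"delta_rot":[0,0,0],"jaw":0},{"translation":[0,-1.6,0],"delta_rot":[0,0,0],"jaw":0},{"translation":[0,-1.5,0],"delta_rot":[0,0,0],"jaw":0},{"translation":[0,-1.1,0],"delta_rot":[0,0,0],"jaw":0},{"translation":[0,-0.7,0],"delta_rot":[0,0,0],"jaw":0},{"translation":[0,-0.3,0],"delta_rot":[0,0,0],"jaw":0},{"translation":[0,0,0],"delta_rot":[0,0,0],"jaw":0}]'

```text
time: 11.65
tool_pos: [0.5548, -0.0767, 0.2405]
tool_rot: [0.383, -0.148, 0.91, 0.058]
contact_force: [-3.2, -7.4, 13.2]
gripper_width: -0.001
grasp_force: 6.0
```

Request:
send_rows --steps '[{"translation":[-0.4,0,-0.4],"delta_rot":[0,0,0],"jaw":0},{"translation":[-0.4,-1.6,-0.4],"delta_rot":[0,0,0],"jaw":0},{"translation":[0,-1.6,0],"delta_rot":[0,0,0],"jaw":0},{"translation":[0,-1.5,0],"delta_rot":[0,0,0],"jaw":0},{"translation":[0,-1.1,0],"delta_rot":[0,0,0],"jaw":0},{"translation":[0,-0.7,0],"delta_rot":[0,0,0],"jaw":0},{"translation":[0,-0.3,0],"delta_rot":[0,0,0],"jaw":0},{"translation":[0,0,0],"delta_rot":[0,0,0],"jaw":0}]'

```text
time: 12.45
tool_pos: [0.5548, -0.0767, 0.2405]
tool_rot: [0.383, -0.148, 0.91, 0.058]
contact_force: [-3.6, -6.8, 13.0]
gripper_width: -0.001
grasp_force: 6.3
```

Request:
send_rows --steps '[{"translation":[-0.4,0,-0.4],"delta_rot":[0,0,0],"jaw":0},{"translation":[-0.4,-1.6,-0.4],"delta_rot":[0,0,0],"jaw":0},{"translation":[0,-1.6,0],"delta_rot":[0,0,0],"jaw":0},{"translation":[0,-1.5,0],"delta_rot":[0,0,0],"jaw":0},{"translation":[0,-1.1,0],"delta_rot":[0,0,0],"jaw":0},{"translation":[0,-0.7,0],"delta_rot":[0,0,0],"jaw":0},{"translation":[0,-0.3,0],"delta_rot":[0,0,0],"jaw":0},{"translation":[0,0,0],"delta_rot":[0,0,0],"jaw":0}]'

```text
time: 13.25
tool_pos: [0.5547, -0.0767, 0.2405]
tool_rot: [0.383, -0.148, 0.91, 0.057]
contact_force: [-4.7, -7.5, 12.4]
gripper_width: 0.003
grasp_force: 6.6
```

Request:
send_rows --steps '[{"translation":[-0.4,0,-0.4],"delta_rot":[0,0,0],"jaw":0},{"translation":[-0.4,-1.6,-0.4],"delta_rot":[0,0,0],"jaw":0},{"translation":[0,-1.6,0],"delta_rot":[0,0,0],"jaw":0},{"translation":[0,-1.5,0],"delta_rot":[0,0,0],"jaw":0},{"translation":[0,-1.1,0],"delta_rot":[0,0,0],"jaw":0},{"translation":[0,-0.7,0],"delta_rot":[0,0,0],"jaw":0},{"translation":[0,-0.3,0],"delta_rot":[0,0,0],"jaw":0},{"translation":[0,0,0],"delta_rot":[0,0,0],"jaw":0}]'

```text
time: 14.05
tool_pos: [0.5549, -0.077, 0.2405]
tool_rot: [0.383, -0.148, 0.91, 0.057]
contact_force: [-4.8, -9.8, 11.9]
gripper_width: -0.004
grasp_force: 6.0
```

Request:
send_rows --steps '[{"translation":[-0.4,0,-0.4],"delta_rot":[0,0,0],"jaw":0},{"translation":[-0.4,-1.6,-0.4],"delta_rot":[0,0,0],"jaw":0},{"translation":[0,-1.6,0],"delta_rot":[0,0,0],"jaw":0},{"translation":[0,-1.5,0],"delta_rot":[0,0,0],"jaw":0},{"translation":[0,-1.1,0],"delta_rot":[0,0,0],"jaw":0},{"translation":[0,-0.7,0],"delta_rot":[0,0,0],"jaw":0},{"translation":[0,-0.3,0],"delta_rot":[0,0,0],"jaw":0},{"translation":[0,0,0],"delta_rot":[0,0,0],"jaw":0}]'

```text
time: 14.85
tool_pos: [0.5549, -0.0771, 0.2405]
tool_rot: [0.383, -0.148, 0.91, 0.057]
contact_force: [-2.9, -9.7, 12.0]
gripper_width: 0.006
grasp_force: 5.6
```

Request:
send_rows --steps '[{"translation":[-0.4,0,-0.4],"delta_rot":[0,0,0],"jaw":0},{"translation":[0,0,-5.0],"delta_rot":[0,0,0],"jaw":0},{"translation":[0,0,-10],"delta_rot":[0,0,0],"jaw":0},{"translation":[0,0,-13],"delta_rot":[0,0,0],"jaw":0},{"translation":[0,0,-13],"delta_rot":[0,0,0],"jaw":0},{"translation":[0,0,-13],"delta_rot":[0,0,0],"jaw":0},{"translation":[0,0,-13],"delta_rot":[0,0,0],"jaw":0},{"translation":[0,0,-13],"delta_rot":[0,0,0],"jaw":0}]'

```text
time: 15.65
tool_pos: [0.4655, -0.1033, 0.3259]
tool_rot: [0.378, -0.149, 0.912, 0.062]
contact_force: [-0.4, 0.5, 0.8]
gripper_width: 0.002
grasp_force: 0.0
```

Run:
```python
from h import *
n='side'; g=snap('side','side5');t=snap('top','top5')
c=lambda i:cv2.resize(i[165:205,320:375],None,fx=7.2,fy=7.4,interpolation=cv2.INTER_CUBIC)
d=lambda i:cv2.resize(i[130:170,285:340],None,fx=7.2,fy=7.4,interpolation=cv2.INTER_CUBIC)
cv2.imwrite('pics/c5.png',cv2.convertScaleAbs(np.vstack([np.hstack([c(ld('side0')['pixels']),c(g['pixels'])]),np.hstack([d(ld('top0')['pixels']),d(t['pixels'])])]),alpha=1.6))
```

```text
(no output)
```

View pics/c5.png

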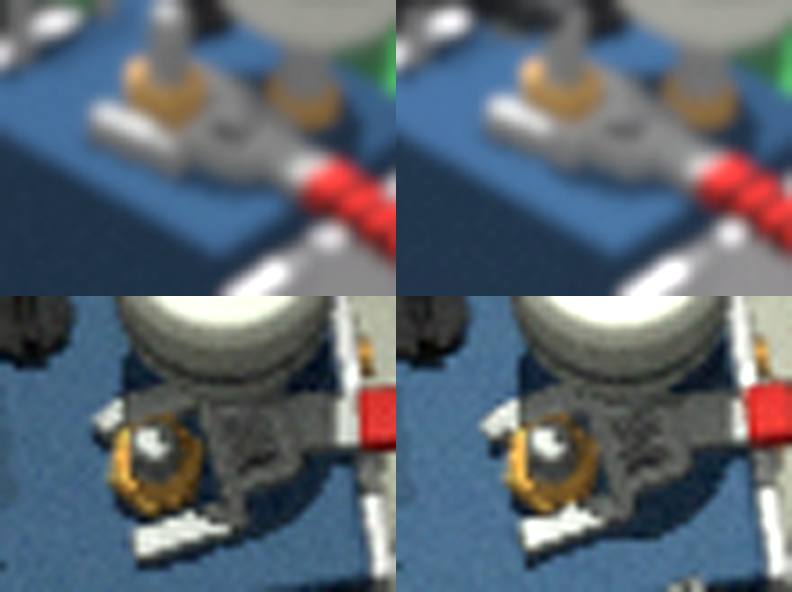

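The jaw now touches the nut in both views (side right at (530,110), top right at (560,525)). The drag force jumped to about 8 N on the last two strokes, so the worm has stalled and the jaw is snug. Next I locate the grip and plan the swing.

```bash
cat > grip.py <<'E'
from h import *
def grip(f,nut=np.array([.5875,-.0283])):
    t=ld(f);P=t['pixels'].astype(int);m=(P[...,2]>70)&(P[...,1]<.45*P[...,2])&(P[...,0]<.45*P[...,2])
    m[:100]=0;m[260:]=0;m[:,:290]=0;m[:,:][:,430:]=0
    n,l,st,ce=cv2.connectedComponentsWithStats(cv2.morphologyEx(m.astype('uint8'),cv2.MORPH_CLOSE,np.ones((3,3))))
    k=1+np.argmax(st[1:,4]);v,u=np.where(l==k)
    q=np.array([w(t,a,b,.180)[:2] for a,b in zip(u,v)]);c=q.mean(0)
    e=np.linalg.svd(q-c)[2][0]; e*=np.sign(e@(c-nut))
    r=c-nut;print(f,st[k],'center',c.round(4),'ang deg(from -Y to +X)',np.degrees(np.arctan2(r[0],-r[1])).round(2),'r',np.hypot(*r).round(4),'dir',np.degrees(np.arctan2(e[0],-e[1])).round(2))
    return c,e
E
python3 - <<'E'
from grip import *
grip('top0');c,e=grip('top5')
# push: tool straight down, tool y along push direction
nut=np.array([.5875,-.0283])
s=state();cR=R.from_quat(s['tool_rot'],scalar_first=True);print(s['joint_pos'].round(2))
for ang in (8,):
    d=np.array([0,-1,0]) 
p=c+.012*e; n=np.array([-e[1],e[0]]); n*=np.sign(n[0])  # +X side
tp=p+n*(.013+.011+.012)
# tool x along push dir (pads 22 wide -> half 11)
best=None
for sg in(1,-1):
    x=sg*np.r_[n,0];z=np.array([0,0,-1.]);r=R.from_matrix(np.c_[x,np.cross(z,x),z]);m=(cR.inv()*r).magnitude();print(m)
    if best is None or m<best[0]:best=(m,r)
r=best[1];np.save('r.npy',r.as_quat());np.save('ce.npy',np.r_[c,e])
print('tp',tp);cmd(np.r_[tp,.34],r);print('filter dist',np.hypot(*(tp-[.649,-.0555])))
E
```

```text
top0 [335 142  30   8 214] center [ 0.6133 -0.1575] ang deg(from -Y to +X) 11.3 r 0.1318 dir 3.91
top5 [334 140  30  10 217] center [ 0.6167 -0.1546] ang deg(from -Y to +X) 13.02 r 0.1297 dir 5.57
[-0.64 -0.64  2.23  0.69  1.14 -2.7 ]
2.932446171507353
0.8171647667728095
tp [ 0.65369483 -0.16306706]
trans cm [-12.18 -11.63  10.35] rot [0.089 0.783 0.215]
filter dist 0.10766946491103958
```

Run:
```python
from h import *
r=R.from_quat(np.load('r.npy'));c,e=np.load('ce.npy').reshape(2,2);n=np.array([-e[1],e[0]]); n*=np.sign(n[0])
tp=c+.025*e+n*(.013+.011+.012);print(tp)
s=state();cR=R.from_quat(s['tool_rot'],scalar_first=True)
cmd(np.r_[.55,-.25,.34],r)
f=r.inv()
print('2nd',f.apply(np.r_[tp,.30]-np.r_[.55,-.25,.34])*100,f.apply(np.r_[tp,.239]-np.r_[.55,-.25,.34])*100)
```

```text
[ 0.65495704 -0.17600564]
trans cm [ -3.29 -16.57   1.43] rot [0.089 0.783 0.215]
2nd [-11.16454883   6.34541653   4.        ] [-11.16454883   6.34541653  10.1       ]
```

Request:
send_rows --steps '[{"translation":[-3.3,-16.6,1.4],"delta_rot":[0.089,0.783,0.215],"jaw":0},{"translation":[-3.3,-16.6,1.4],"delta_rot":[0.089,0.783,0.215],"jaw":0},{"translation":[-3.3,-16.6,1.4],"delta_rot":[0.089,0.783,0.215],"jaw":0},{"translation":[-3.3,-16.6,1.4],"delta_rot":[0.089,0.783,0.215],"jaw":0},{"translation":[-3.3,-16.6,1.4],"delta_rot":[0.089,0.783,0.215],"jaw":0},{"translation":[-3.3,-16.6,1.4],"delta_rot":[0.089,0.783,0.215],"jaw":0},{"translation":[-3.3,-16.6,1.4],"delta_rot":[0.089,0.783,0.215],"jaw":0},{"translation":[-3.3,-16.6,1.4],"delta_rot":[0.089,0.783,0.215],"jaw":0}]'

```text
time: 16.55
tool_pos: [0.55, -0.2506, 0.3414]
tool_rot: [0.001, -0.049, 0.999, -0.0]
contact_force: [0.1, -0.2, -0.0]
gripper_width: -0.0
grasp_force: 0.0
```

Run:
```python
from h import *
r=R.from_quat(np.load('r.npy'))
print(state()['joint_pos'].round(2));cmd(np.r_[.655,-.176,.30],r);cmd(np.r_[.655,-.176,.239],r)
```

```text
[-0.55 -0.02  1.62  0.    1.53 -2.22]
trans cm [-11.17   6.41   4.17] rot [-0.     0.003 -0.   ]
trans cm [-11.15   6.41  10.27] rot [-0.     0.003 -0.   ]
```

Request:
send_rows --steps '[{"translation":[-5,2,0],"delta_rot":[0,0,0],"jaw":0},{"translation":[-10,5,2],"delta_rot":[0,0,0],"jaw":0},{"translation":[-11.2,6.4,4],"delta_rot":[0,0,0],"jaw":0},{"translation":[-11.2,6.4,4],"delta_rot":[0,0,0],"jaw":0},{"translation":[-11.2,6.4,7],"delta_rot":[0,0,0],"jaw":0},{"translation":[-11.2,6.4,10],"delta_rot":[0,0,0],"jaw":0},{"translation":[-11.2,6.4,10.2],"delta_rot":[0,0,0],"jaw":0},{"translation":[-11.2,6.4,10.2],"delta_rot":[0,0,0],"jaw":0}]'

```text
time: 17.35
tool_pos: [0.6544, -0.1772, 0.2406]
tool_rot: [0.001, -0.048, 0.999, -0.0]
contact_force: [-0.2, -0.9, 0.5]
gripper_width: -0.001
grasp_force: 0.0
```

Run:
```python
from h import *
s=state();r=R.from_quat(s['tool_rot'],scalar_first=True);P=s['tool_pos'];nut=np.array([.5875,-.0283,P[2]])
def table(P,r,degs):
    for d in degs:
        q=R.from_euler('z',-d,degrees=True);print(d,(r.inv().apply(q.apply(P-nut)+nut-P)*100).round(1),(r.inv()*q*r).as_rotvec().round(3))
table(P,r,np.arange(4,70,4))
```

```text
4 [ 1.1 -0.3 -0. ] [0.   0.   0.07]
8 [ 2.2 -0.6 -0. ] [0.   0.   0.14]
12 [ 3.3 -0.8 -0. ] [0.    0.    0.209]
16 [ 4.5 -0.8 -0. ] [0.001 0.    0.279]
20 [ 5.6 -0.9 -0. ] [0.001 0.    0.349]
24 [ 6.7 -0.8 -0. ] [0.001 0.    0.419]
28 [ 7.9 -0.7 -0. ] [0.001 0.    0.489]
32 [ 9.  -0.4 -0. ] [0.001 0.001 0.559]
36 [10.1 -0.1 -0. ] [0.001 0.001 0.628]
40 [11.2  0.2 -0. ] [0.001 0.001 0.698]
44 [12.2  0.7 -0. ] [0.001 0.001 0.768]
48 [13.2  1.2 -0. ] [0.002 0.001 0.838]
52 [14.2  1.8 -0. ] [0.002 0.001 0.908]
56 [15.1  2.5 -0. ] [0.002 0.001 0.977]
60 [16.   3.2 -0. ] [2.000e-03 1.000e-03 1.047e+00]
64 [16.8  4.  -0. ] [2.000e-03 1.000e-03 1.117e+00]
68 [17.6  4.8 -0. ] [2.000e-03 1.000e-03 1.187e+00]
```

Request:
send_rows --steps '[{"translation":[1.1,-0.3,0],"delta_rot":[0,0,0.07],"jaw":0},{"translation":[2.2,-0.6,0],"delta_rot":[0,0,0.14],"jaw":0},{"translation":[3.3,-0.8,0],"delta_rot":[0,0,0.209],"jaw":0},{"translation":[4.5,-0.8,0],"delta_rot":[0,0,0.279],"jaw":0},{"translation":[5.6,-0.9,0],"delta_rot":[0,0,0.349],"jaw":0},{"translation":[6.7,-0.8,0],"delta_rot":[0,0,0.419],"jaw":0},{"translation":[7.9,-0.7,0],"delta_rot":[0,0,0.489],"jaw":0},{"translation":[7.9,-0.7,0],"delta_rot":[0,0,0.489],"jaw":0}]'

```text
time: 18.15
tool_pos: [0.5779, -0.1921, 0.2438]
tool_rot: [0.005, 0.196, 0.981, -0.001]
contact_force: [1.9, 0.8, -0.5]
gripper_width: -0.004
grasp_force: 0.9
```

Run:
```python
from grip import *
print(state()['joint_pos'].round(2));snap('top','top6');grip('top6')
g=ld('top6');cv2.imwrite('pics/c6.png',cv2.convertScaleAbs(cv2.resize(g['pixels'][110:200,280:390],None,fx=6.5,fy=6.5),alpha=1.6))
s=state();r=R.from_quat(s['tool_rot'],scalar_first=True);P=s['tool_pos'];nut=np.array([.5875,-.0283,P[2]]);x=P-nut;print('tool ang',np.degrees(np.arctan2(x[0],-x[1])),np.hypot(*x[:2]))
for d in np.arange(4,42,4):
    q=R.from_euler('z',-d,degrees=True);print(d,(r.inv().apply(q.apply(P-nut)+nut-P)*100).round(1),(r.inv()*q*r).as_rotvec().round(3))
```

```text
[-0.44  0.05  1.71  0.    1.36 -1.62]
top6 [357 164   5   4  12] center [ 0.5523 -0.1893] ang deg(from -Y to +X) -12.33 r 0.1648 dir -41.27
tool ang -3.3102519671783495 0.16401426905373873
4 [ 1.1 -0.3 -0. ] [0.001 0.    0.07 ]
8 [ 2.2 -0.6 -0. ] [0.001 0.    0.14 ]
12 [ 3.3 -0.8 -0. ] [0.002 0.    0.209]
16 [ 4.5 -0.9 -0. ] [0.002 0.    0.279]
20 [ 5.6 -0.9 -0. ] [0.003 0.    0.349]
24 [ 6.8 -0.9 -0.1] [0.004 0.    0.419]
28 [ 7.9 -0.7 -0.1] [0.004 0.    0.489]
32 [ 9.  -0.5 -0.1] [0.005 0.    0.558]
36 [10.1 -0.2 -0.1] [0.005 0.    0.628]
40 [11.2  0.2 -0.1] [0.006 0.    0.698]
```

View pics/c6.png

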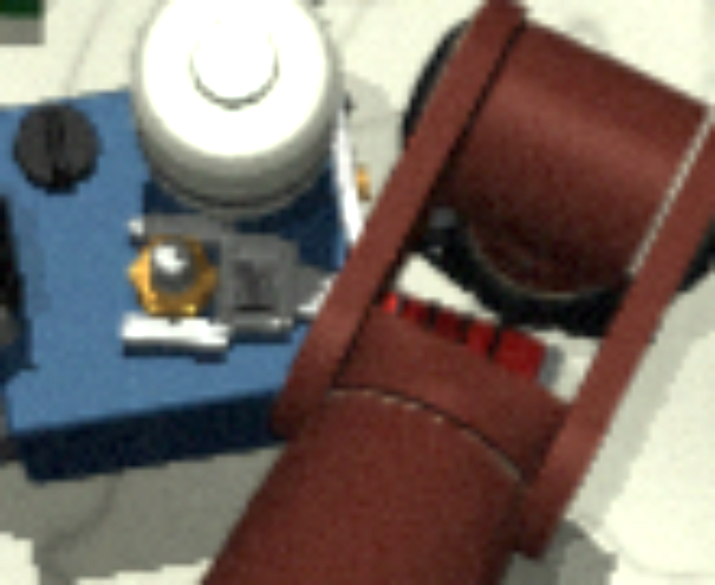

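The wrench has turned about 24° with the nut, with the grip now at (385,300)–(545,355). The mouth still holds the nut at (170,270). I continue about 37° more in two parts and lower the tool by 4 mm.

Request:
send_rows --steps '[{"translation":[1.1,-0.3,0.2],"delta_rot":[0,0,0.07],"jaw":0},{"translation":[2.2,-0.6,0.4],"delta_rot":[0,0,0.14],"jaw":0},{"translation":[3.3,-0.8,0.4],"delta_rot":[0,0,0.209],"jaw":0},{"translation":[4.5,-0.9,0.4],"delta_rot":[0,0,0.279],"jaw":0},{"translation":[5.6,-0.9,0.4],"delta_rot":[0,0,0.349],"jaw":0},{"translation":[6.8,-0.9,0.4],"delta_rot":[0,0,0.419],"jaw":0},{"translation":[7.9,-0.7,0.4],"delta_rot":[0,0,0.489],"jaw":0},{"translation":[7.9,-0.7,0.4],"delta_rot":[0,0,0.489],"jaw":0}]'

```text
time: 19.0
tool_pos: [0.5044, -0.17, 0.2424]
tool_rot: [0.009, 0.427, 0.904, -0.002]
contact_force: [4.3, -5.2, 5.0]
gripper_width: -0.002
grasp_force: 3.5
```

Run:
```python
from grip import *
snap('top','top7');grip('top7')
s=state();r=R.from_quat(s['tool_rot'],scalar_first=True);P=s['tool_pos'];nut=np.array([.5875,-.0283,P[2]]);x=P-nut;a=np.degrees(np.arctan2(x[0],-x[1]));print('tool ang',a,np.hypot(*x[:2]),'turned est',13-(a-7.4))
for d in np.arange(3,19,3):
    q=R.from_euler('z',-d,degrees=True);print(d,(r.inv().apply(q.apply(P-nut)+nut-P)*100).round(1),(r.inv()*q*r).as_rotvec().round(3))
```

```text
top7 [334 172  10  14  62] center [ 0.5094 -0.1254] ang deg(from -Y to +X) -38.83 r 0.1246 dir -59.8
tool ang -30.3791199202775 0.16426097021551578 turned est 50.7791199202775
3 [ 0.8 -0.3 -0. ] [ 0.001 -0.     0.052]
6 [ 1.6 -0.5 -0. ] [ 0.002 -0.     0.105]
9 [ 2.5 -0.7 -0. ] [ 0.003 -0.001  0.157]
12 [ 3.3 -0.8 -0.1] [ 0.003 -0.001  0.209]
15 [ 4.2 -0.9 -0.1] [ 0.004 -0.001  0.262]
18 [ 5.  -1.  -0.1] [ 0.005 -0.001  0.314]
```

Request:
send_rows --steps '[{"translation":[0.8,-0.3,0],"delta_rot":[0,0,0.052],"jaw":0},{"translation":[1.6,-0.5,0],"delta_rot":[0,0,0.105],"jaw":0},{"translation":[2.2,-0.6,0],"delta_rot":[0,0,0.14],"jaw":0},{"translation":[2.2,-0.6,0],"delta_rot":[0,0,0.14],"jaw":0},{"translation":[2.2,-0.6,0],"delta_rot":[0,0,0.14],"jaw":0},{"translation":[2.2,-0.6,0],"delta_rot":[0,0,0.14],"jaw":0},{"translation":[2.2,-0.6,0],"delta_rot":[0,0,0.14],"jaw":0},{"translation":[1.0,-0.6,0],"delta_rot":[0,0,0.14],"jaw":0}]'

```text
time: 19.85
tool_pos: [0.4918, -0.1643, 0.2393]
tool_rot: [0.004, 0.488, 0.873, 0.0]
contact_force: [0.1, 0.2, -0.1]
gripper_width: -0.003
grasp_force: 0.0
```

Request:
send_rows --steps '[{"translation":[-2,0,0],"delta_rot":[0,0,0],"jaw":0},{"translation":[-4,0,-2],"delta_rot":[0,0,0],"jaw":0},{"translation":[-4,0,-7],"delta_rot":[0,0,0],"jaw":0},{"translation":[-4,0,-12],"delta_rot":[0,0,0],"jaw":0},{"translation":[-7,-4,-12],"delta_rot":[0,0,0],"jaw":0},{"translation":[-10,-8,-12],"delta_rot":[0,0,0],"jaw":0},{"translation":[-12,-12,-12],"delta_rot":[0,0,0],"jaw":0},{"translation":[-12,-12,-12],"delta_rot":[0,0,0],"jaw":0}]'

```text
time: 20.65
tool_pos: [0.4484, -0.3324, 0.3566]
tool_rot: [0.001, 0.491, 0.871, -0.001]
contact_force: [-0.3, 1.2, -0.0]
gripper_width: 0.002
grasp_force: 0.0
```

Run:
```python
from grip import *
g=snap('top','top8');grip('top8')
cv2.imwrite('pics/c8.png',cv2.convertScaleAbs(cv2.resize(g['pixels'][110:220,270:390],None,fx=5.4,fy=5.4,interpolation=cv2.INTER_CUBIC),alpha=1.6))
```

```text
top8 [325 170  23  46 338] center [ 0.4737 -0.1184] ang deg(from -Y to +X) -51.64 r 0.1451 dir -83.36
```

View pics/c8.png

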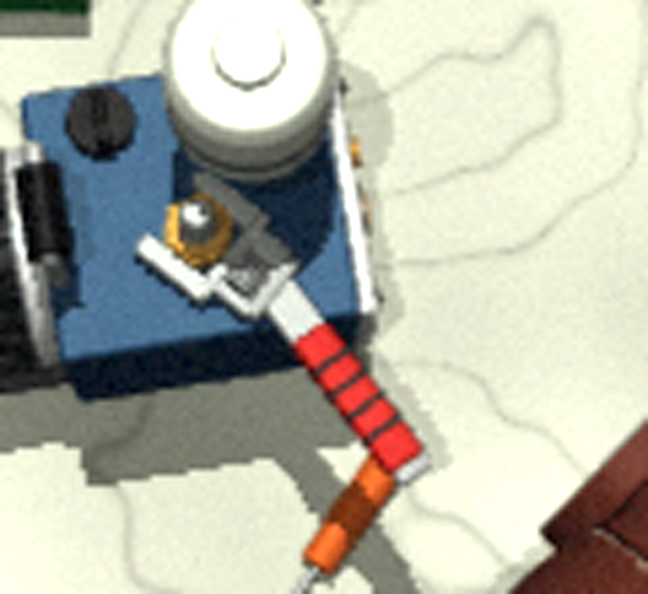

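The wrench has swung and still surrounds the nut at (200,230). My blob had merged the grip with the orange screwdriver, so I measure from the grip ends, mid-points (312,343) and (403,455).

Run:
```python
from h import *
a=ld('top8');f=lambda x,y:w(a,270+x/5.4,110+y/5.4,.18)[:2]
p,q=f(312,343),f(403,455);c=(p+q)/2;e=q-p;r=c-[.5875,-.0283]
A=lambda v:np.degrees(np.arctan2(v[0],-v[1]));print(p,q,np.hypot(*e),A(e),A(r),np.hypot(*r),'turned',5.57-A(e),13.02-A(r))
for n,k in(('jawdir',[(145,243),(195,292)]),('jawdir2',[(155,238),(210,285)])): d=f(*k[0])-f(*k[1]);print(n,A(-d))
```

```text
[ 0.52451314 -0.09372187] [ 0.46205318 -0.14596808] 0.08143041645587998 -50.08835046794317 -45.82404391163131 0.13136702609669315 turned 55.65835046794317 58.8440439116313
jawdir -43.507334397408364
jawdir2 -39.63899626661245
```

The turn comes out at about 56–60° by three measures, inside the 47–73° window. The wrench lies on the nut and the arm is clear, so I hand in.

```bash
python3 -c "
from plant import *
print(job_done())"
```

```text
the job is handed in; nothing more can be done
None
```

I rolled the worm until it stalled with the jaw snug on the nut, then turned the nut about 56–60° clockwise by camera measurement. The wrench is still on the nut, the arm is clear of everything, and the job is handed in. The hand-in gave no verdict.

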